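# Line up the dropper bottles on the acrylic rack

### The job

Stand the red-, yellow- and green-capped bottles from the blue mat upright on the rack's shelf, under its upper deck, continuing the row on the blue strip: counting from the fixed grey end stop it must read white, red, yellow, green. Then slide the orange bookend up to the row so that stop, bottles and bookend stand snugly side by side with no gaps. Set the bottles down gently without dropping or tipping any, and leave the black-capped bottle and everything else on the bench where it is.

Things in the scene. Friction and masses are not known exactly. Their poses are not given: they have to be found in the camera images.
- rack: Clear acrylic rack fixed to the bench (place and yaw vary). Origin: on the bench under the row line; x points from its open front to its back, y along the shelf to the grey stop, z up. Shelf 350 long, from x = -35 to +50, top at z = 40; a blue strip 44 wide, centred on x = 0, marks the row. Grey end stop 42 high, inner face at y = 110. Posts only at the back corners (x 42, y +-165).
- deck_edge (a point): Middle of the lower front edge of the rack's clear upper deck, at rack x = -16, y = 0, z = 177. The slotted deck (bars and ribs) is 6 thick, 350 long and reaches from here back to x = 50, so it overhangs the row: bottles go in from the front with a tilted tool.
- row_start (a point): Point on the shelf top (z = 40 in the rack) on the row line at the inner face of the grey end stop; axes as the rack's. The row runs from here along -y: four touching bottles fill 152.
- bookend (a joint): Slide of the orange bookend along the rack's +y, in m: 0 at the far end from the stop, grows towards the stop, at most 0.110; about 0.073 when it closes on a tight row of four bottles. It stays where it is left (about 1.5 N of friction).
- bookend_face (a point): Centre of the bookend's pushing face at shelf-top height, on the row line. The face looks to the rack's +y; the plate behind it is 6 thick, 36 wide in x, 1 to 43 above the shelf.
- bookend_handle (a point): Grip point of the bookend: middle of an upright square orange post, 14 by 14, in front of the shelf (rack x = -65), from 14 above this point to 50 below it; joined to the plate by a thin low arm.
- bottle_red: Amber dropper bottle with a red cap: round body 38 diameter, 46 high, with band and shoulder of the cap's colour; slim round cap 16 diameter, from 53 to 90 above the underside; about 80 g. Origin: centre of the underside, z up along the bottle. Starts on the mat.
- bottle_yellow: Amber dropper bottle with a yellow cap: round body 38 diameter, 46 high, with band and shoulder of the cap's colour; slim round cap 16 diameter, from 53 to 90 above the underside; about 80 g. Origin: centre of the underside, z up along the bottle. Starts on the mat.
- bottle_green: Amber dropper bottle with a green cap: round body 38 diameter, 46 high, with band and shoulder of the cap's colour; slim round cap 16 diameter, from 53 to 90 above the underside; about 80 g. Origin: centre of the underside, z up along the bottle. Starts on the mat.
- bottle_white: Amber dropper bottle with a white cap: round body 38 diameter, 46 high, with band and shoulder of the cap's colour; slim round cap 16 diameter, from 53 to 90 above the underside; about 80 g. Origin: centre of the underside, z up along the bottle. Already stands on the shelf beside the grey stop, up to 5 from it: the first of the row.
- bottle_black: Amber dropper bottle with a black cap: round body 38 diameter, 46 high, with band and shoulder of the cap's colour; slim round cap 16 diameter, from 53 to 90 above the underside; about 80 g. Origin: centre of the underside, z up along the bottle. Stands among the others on the mat; not part of the row, to be left alone.
- spool: Bystander: solder spool, 54 diameter, 42 high, upright. Origin: centre of the underside.
- tip_tin: Bystander: round steel tin, 60 diameter, 27 high. Origin: centre of the underside.
- circuit_board: Bystander: green circuit board 45 by 65, 10 high with its parts, flat on the mat (mat 3 thick). Origin: centre of the underside.
- screwdriver: Bystander: small blue screwdriver lying on the bench, 155 long along its x, 14 high. Origin: underside, near its middle.
Things that resemble listed ones, but are neither listed nor needed, are in the scene too. There is more than one size of the bottle_red; the job needs the middle-sized.

How it is judged:
By the outcome, as a careful person would: the job done as asked, in the order asked, and still so for the second after the job is handed in, with the robot touching nothing.
It also fails if it takes over 72 s, if anything falls off the work surface, if the arm or the gripper's body presses on something with over 40 N, if the wrist force passes 120 N, or if a joint passes its speed limit or range.

### The arm

A 6-joint arm with a two-finger parallel gripper is mounted at the origin on the work surface. World frame = base frame: x ahead of the robot, y to its left, z up, the work surface at z = 0. Lengths are in m, angles in rad, forces in N, time in s.
With the tool pointing down it reaches from about 0.375 to 0.9 m from the base axis. Payload 3.1 kg.
Tool frame: the origin (TCP) lies at the very end of the fingers, on their centre line; the grasp point (between the pads) lies 19 mm behind it; z points along the fingers, y is the line along which they close (so a half turn about z gives the same grasp; the last joint's range is limited). The gripper opens to 87 mm and grips with 3 to 60 N. Pads are 19 mm wide; open, the fingers measure 117 mm over their backs; the gripper's body (75 mm by 190 mm) begins 51 mm behind the grasp point.
Start: joints at [0.981, 0.527, 1.433, -0, 1.181, -0.178], TCP at [0.25, 0.573, 0.223] pointing down, gripper open.
Joint ranges: [-3.08, 3.08], [-0.75, 2.2], [0.22, 2.44], [-1.43, 4.57], [0, 2.65], [-2.85, 2.85]. Speed limits (rad/s): [2.79, 2.79, 3.14, 3.14, 3.14, 3.14].

### API

Orientations are given as a unit quaternion [w, x, y, z].
In Python, from bench import robot gives the robot as it stands. Calls block until the motion is done:
- robot.movep(position, orientation): joint-space move of the TCP to a pose.
- robot.move_l(position, rotation=None, feed=0.15): straight line of the TCP; rotation=None keeps the orientation; feed is the mean speed in m/s.
- robot.set_joints(angles): joint-space move.
- robot.move_gripper(opening, f_grip=None): finger opening in m; f_grip is the grip in N (None keeps the last); returns when the fingers have stopped.
- robot.wait(seconds).
- robot.inverse_kinematics(position, orientation): joint angles nearest the present ones, or None.
- robot.observe(): the state.
- robot.snapshot(name): name is "side" or "top" or "wrist"; returns the picture (384x512x3 uint8, red, green, blue); there is no depth.
- robot.camera_params(name): a dict with "intrinsics" (3x3 intrinsics, pixels), "rvec" (rotation vector, rad) and "tvec" (3), from world to camera coordinates, as OpenCV has them. Camera axes: x right, y down, z forward; pixel columns grow to the right and rows downward; lengths in m; the calibration is good to about 2 mm. A picture is of the moment at which its call begins: read the wrist's pose just before it. camera_params takes no time and is no camera call; for the wrist camera it gives the pose at the moment of the call.
A pose or a line that the arm cannot do raises robot.IKError and nothing moves.
- robot.sign_off(): hands the job in; it is judged then, once.
The state is a dict: "t": time; "joints": joint angles; "joint_velocities": joint speeds; "joint_torque": joint torques, N m; "eef_pos": TCP position; "orientation": TCP orientation; "force": force on the tool from outside, world axes, zero at the start; "wrist_torque": the same for the moment, N m; "grip_width": finger opening in m; "grasp_force": force on a finger pad.
Only numpy, scipy, OpenCV 4.12 (cv2) and the standard library are available. Lean on these libraries where they do the work, as an engineer would, in place of code of your own. Each camera call takes 0.05 s, during which the arm holds its last target. There are 200 camera calls.

## Working session

There is one attempt and no reset: what is moved stays moved. The work goes in short steps, each a Python script; the robot and the scene stay as the last script left them, time stands still between calls to the robot, and variables do not carry over. Pictures are saved under pics/ and viewed, at most 10 in all, crops included, and the job is handed in when it is done.

```bash
ls; mkdir -p pics; python3 - <<'E'
from bench import robot
import cv2,numpy as np
for n in ["side","top","wrist"]:
    p=robot.camera_params(n); im=robot.snapshot(n)
    R=cv2.Rodrigues(np.array(p["rvec"]))[0]; print(n,np.round(p["intrinsics"],1).tolist(),"C",np.round(-R.T@np.array(p["tvec"]).ravel(),3),"z",R[2].round(2))
    cv2.imwrite(f"pics/{n}0.png",im[:,:,::-1])
a=[cv2.imread(f"pics/{n}0.png") for n in("side","top")]
for n,i in zip(("side","top"),a): cv2.imwrite(f"pics/{n}0b.png",cv2.resize(i,(800,600),interpolation=cv2.INTER_CUBIC))
print(robot.observe())
E
```

```text
pics
side [[350.2, 0.0, 258.0], [0.0, 350.2, 189.3], [0.0, 0.0, 1.0]] C [ 0.288 -0.585  0.835] z [ 0.26  0.61 -0.75]
top [[483.9, 0.0, 257.4], [0.0, 483.9, 189.9], [0.0, 0.0, 1.0]] C [ 0.327 -0.003  1.345] z [ 0.18  0.   -0.98]
wrist [[277.7, 0.0, 256.1], [0.0, 277.7, 189.2], [0.0, 0.0, 1.0]] C [0.187 0.6   0.384] z [ 0.23 -0.1  -0.97]
{'t': 0.15, 'joints': array([ 9.80511028e-01,  5.28261024e-01,  1.43360814e+00, -2.07670931e-05,
        1.18142813e+00, -1.78504002e-01]), 'joint_velocities': array([-2.66183634e-05, -2.21341229e-03, -4.63947104e-03,  6.48543496e-04,
        1.34170129e-03,  1.06495469e-03]), 'joint_torque': array([ 1.05719776e-04, -4.40434206e+01, -1.76841259e+01,  6.33082422e-02,
        5.52660017e-02, -1.16251294e-04]), 'eef_pos': array([0.24980893, 0.57228167, 0.22179123]), 'orientation': array([-3.10717839e-04,  2.04435138e-01,  9.78879741e-01, -7.93727791e-04]), 'force': array([ 0.67176997, -0.29182734,  0.6504032 ]), 'wrist_torque': array([-0.01789528,  0.00733915, -0.00224785]), 'grasp_force': 0.0, 'grip_width': 0.08698722410647765}
```

View pics/side0b.png

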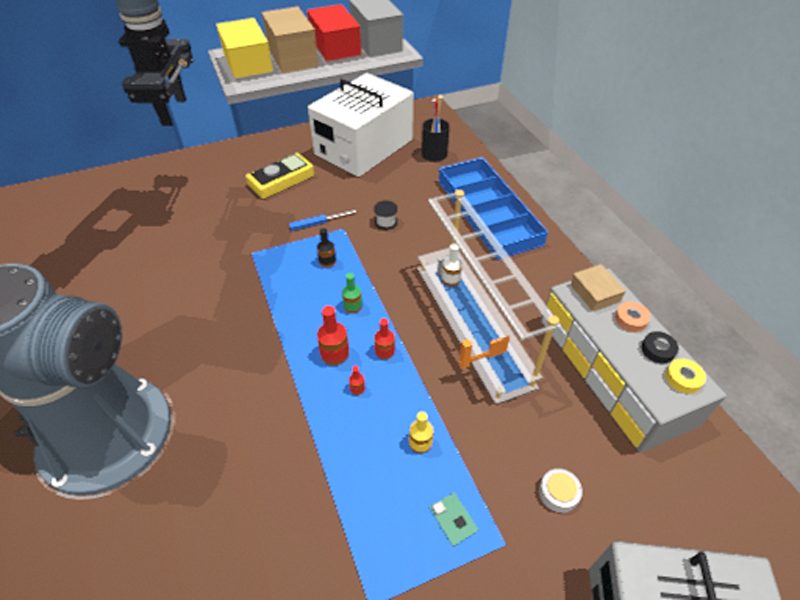

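View pics/top0b.png

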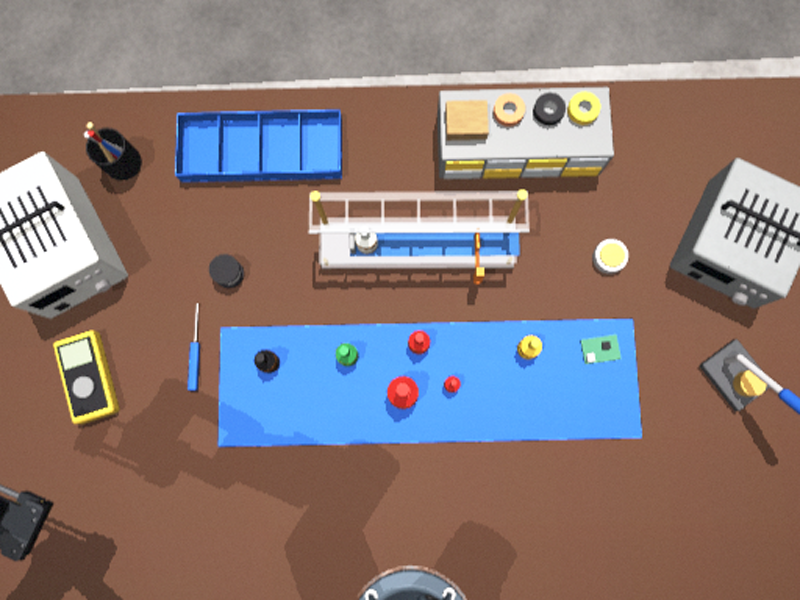

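Side view (800 px scale): middle red at (384,345), big red (332,340), small red (356,382), green (351,296), yellow (421,435), black (326,250). The rack holds white at (452,268), and the orange handle is at (465,352). The top view agrees: red at (419,342), green (347,354), yellow (530,347). Next I'll fit bottle silhouettes against the mat.

```bash
cat > h.py <<'E'
import numpy as np, cv2
from scipy.spatial.transform import Rotation as Ro
from scipy.optimize import minimize, least_squares
def cam(p): return (np.array(p["intrinsics"],float),np.array(p["rvec"],float).ravel(),np.array(p["tvec"],float).ravel())
def proj(c,P): return cv2.projectPoints(np.atleast_2d(P).astype(float),c[1],c[2],c[0],None)[0][:,0]
def ray(c,uv):
    R=cv2.Rodrigues(c[1])[0]; d=R.T@np.linalg.inv(c[0])@np.array([uv[0],uv[1],1.]); return -R.T@c[2],d/np.linalg.norm(d)
def onz(c,uv,z): o,d=ray(c,uv); return o+d*(z-o[2])/d[2]
def tri(obs):
    A=np.zeros((3,3));b=np.zeros(3)
    for c,uv in obs:
        o,d=ray(c,uv);M=np.eye(3)-np.outer(d,d);A+=M;b+=M@o
    X=np.linalg.solve(A,b); return X,[np.round(np.linalg.norm(proj(c,X)[0]-uv),1) for c,uv in obs]
a=np.linspace(0,2*np.pi,40,endpoint=False)
def ring(r,z): return np.c_[r*np.cos(a),r*np.sin(a),np.full(40,z)]
PARTS=[np.r_[ring(.019,0),ring(.019,.046)],np.r_[ring(.019,.046),ring(.008,.053)],np.r_[ring(.008,.053),ring(.008,.090)]]
S=4
def sil(c,X,shape,s=1.):
    m=np.zeros((shape[0]*S,shape[1]*S),np.uint8)
    for P in PARTS:
        h=cv2.convexHull(proj(c,P*s+X).astype(np.float32)); cv2.fillConvexPoly(m,np.round((h+.5)*S).astype(np.int32),255)
    return cv2.resize(m,shape[::-1],interpolation=cv2.INTER_AREA)/255.
def nonblue(im):
    h=cv2.cvtColor(im,cv2.COLOR_RGB2HSV); return (~((h[...,0]>98)&(h[...,0]<125)&(h[...,1]>110))).astype(float)
def fit(views,X0,s=1.,pad=9):
    """views: (cam, rgb). fits bottle foot to the non-blue silhouettes"""
    V=[]
    for c,im in views:
        uv=np.vstack([proj(c,P*s+X0) for P in PARTS]); lo=np.maximum(uv.min(0)-pad,0).astype(int);hi=(uv.max(0)+pad).astype(int)
        c2=(c[0]-np.array([[0,0,lo[0]],[0,0,lo[1]],[0,0,0]]),c[1],c[2]); V.append((c2,nonblue(im)[lo[1]:hi[1],lo[0]:hi[0]]))
    f=lambda X:sum(np.abs(sil(c,X,m.shape,s)-m).sum()/max(m.sum(),1) for c,m in V)
    r=minimize(f,X0,method="Nelder-Mead",options=dict(initial_simplex=X0+np.r_[np.zeros((1,3)),np.eye(3)*.01],xatol=2e-4,fatol=1e-4)); return r.x,r.fun/len(V)
def quat(yaw,th):
    """tool z = tilted th from down towards heading yaw; tool y horizontal"""
    h=np.array([np.cos(yaw),np.sin(yaw),0]); z=np.sin(th)*h-np.array([0,0,np.cos(th)]); y=np.array([-h[1],h[0],0])
    return lambda flip: (lambda q:q[[3,0,1,2]])(Ro.from_matrix(np.c_[np.cross(flip*y,z),flip*y,z]).as_quat())
E
python3 - <<'E'
from h import *; from bench import robot
C={n:cam(robot.camera_params(n)) for n in("top","side")}; I={n:cv2.imread(f"pics/{n}0.png")[:,:,::-1].copy() for n in C}
for n,t in dict(red=(419,342),yellow=(530,347),green=(347,354),black=(266,361),big=(403,392),small=(452,384)).items():
    s=dict(big=1.4,small=.7).get(n,1.); X0=onz(C["top"],np.array(t)*.64,.05*s); X0[2]=.003
    best=min([(fit([(C[k],I[k]) for k in C],X0,ss)[::-1]+(ss,)) for ss in ([s] if s==1 else [s*.9,s,s*1.1])],key=lambda b:b[0])
    print(n,np.round(best[1],4),round(best[0],3),best[2])
K={'handle':((480,272),(465,348)),'postL':((315,196),(459,195)),'postR':((522,195),(552,321)),'stoptop?':((350,240),(443,262))}
for k,(t,s) in K.items(): print(k,tri([(C["top"],np.array(t)*.64),(C["side"],np.array(s)*.64)]))
E
```

```text
red [ 0.4869 -0.0263  0.0081] 0.496 1.0
yellow [ 0.4732 -0.2191  0.0079] 0.143 1.0
green [0.4682 0.1    0.0048] 0.35 1.0
black [0.4586 0.2394 0.0059] 0.456 1.0
big [0.3988 0.0032 0.0088] 0.191 1.4
small [ 0.413  -0.0824  0.0081] 0.253 0.7
handle (array([ 0.59283317, -0.13269938,  0.09519495]), [np.float64(0.2), np.float64(0.2)])
postL (array([0.70578928, 0.13498214, 0.18402838]), [np.float64(0.5), np.float64(0.4)])
postR (array([ 0.69792629, -0.19519335,  0.18825977]), [np.float64(0.2), np.float64(0.2)])
stoptop? (array([0.66044737, 0.08861428, 0.06612139]), [np.float64(0.5), np.float64(0.4)])
```

```bash
python3 - <<'E'
from h import *; from bench import robot
d=np.radians
B=dict(red=(.487,-.026),yellow=(.473,-.219),green=(.468,.1))
def t(n,g,yaw,th,fl):
    q=quat(d(yaw),d(th)); Q=q(fl); R=Ro.from_quat(Q[[1,2,3,0]]).as_matrix()
    j=robot.inverse_kinematics(np.array(g)+.019*R[:,2],Q); print(n,yaw,th,fl,None if j is None else np.round(j,2))
for fl in(1,-1):
    for th in (62,68):
        for n in("yellow","green"): t(n,(*B[n],.08),0,th,fl)
        for yy in (.05,-.1): t("row",(.66,yy,.115),-1.4,th,fl)
        t("handle",(.593,-.133,.075),-1.4,th,fl)
    for yaw in (-150,-120,-90,-60,-45,45,60,90,120,150): t("red",(*B["red"],.08),yaw,62,fl)
E
```

```text
yellow 0 62 1 [-1.15  1.08  2.37  2.12  1.23  1.27]
green 0 62 1 None
row -1.4 62 1 [-0.14  0.87  2.12  3.02  0.93  1.59]
row -1.4 62 1 [-0.5   0.87  2.1   2.62  0.93  1.67]
handle -1.4 62 1 [-0.67  1.01  2.23  2.53  1.16  1.51]
yellow 0 68 1 [-1.19  1.18  2.38  2.07  1.37  1.18]
green 0 68 1 None
row -1.4 68 1 [-0.14  0.94  2.15  3.02  1.13  1.58]
row -1.4 68 1 [-0.51  0.94  2.13  2.64  1.12  1.61]
handle -1.4 68 1 [-0.69  1.09  2.25  2.51  1.35  1.44]
red -150 62 1 [-0.01  1.04  1.31 -0.48  1.78  1.19]
red -120 62 1 [ 0.13  0.99  1.51 -0.78  1.51  1.08]
red -90 62 1 [ 0.23  0.94  1.79 -1.17  1.21  1.15]
red -60 62 1 [0.22 0.96 2.12 4.44 1.06 1.5 ]
red -45 62 1 [0.13 1.02 2.28 4.   1.18 1.71]
red 45 62 1 [-0.89  0.99  2.22  1.5   1.08  1.5 ]
red 60 62 1 [-0.85  0.94  2.05  1.17  1.14  1.73]
red 90 62 1 [-0.72  0.95  1.73  0.74  1.41  1.92]
red 120 62 1 [-0.55  1.    1.46  0.44  1.69  1.88]
red 150 62 1 [-0.37  1.05  1.29  0.15  1.88  1.69]
yellow 0 62 -1 [-1.15  1.08  2.37  2.12  1.23 -1.87]
green 0 62 -1 None
row -1.4 62 -1 [-0.14  0.87  2.12  3.02  0.93 -1.55]
row -1.4 62 -1 [-0.5   0.87  2.1   2.62  0.93 -1.47]
handle -1.4 62 -1 [-0.67  1.01  2.23  2.53  1.16 -1.63]
yellow 0 68 -1 [-1.19  1.18  2.38  2.07  1.37 -1.96]
green 0 68 -1 None
row -1.4 68 -1 [-0.14  0.94  2.15  3.02  1.13 -1.56]
row -1.4 68 -1 [-0.51  0.94  2.13  2.64  1.12 -1.53]
handle -1.4 68 -1 [-0.69  1.09  2.25  2.51  1.35 -1.7 ]
red -150 62 -1 [-0.01  1.04  1.31 -0.48  1.78 -1.95]
red -120 62 -1 [ 0.13  0.99  1.51 -0.78  1.51 -2.06]
red -90 62 -1 [ 0.23  0.94  1.79 -1.17  1.21 -1.99]
red -60 62 -1 [ 0.22  0.96  2.12  4.44  1.06 -1.65]
red -45 62 -1 [ 0.13  1.02  2.28  4.    1.18 -1.43]
red 45 62 -1 [-0.89  0.99  2.22  1.5   1.08 -1.64]
red 60 62 -1 [-0.85  0.94  2.05  1.17  1.14 -1.42]
red 90 62 -1 [-0.72  0.95  1.73  0.74  1.41 -1.23]
red 120 62 -1 [-0.55  1.    1.46  0.44  1.69 -1.26]
red 150 62 -1 [-0.37  1.05  1.29  0.15  1.88 -1.45]
```

```bash
python3 - <<'E'
from h import *; from bench import robot
import pickle
out=[]
for i,p in enumerate([(.50,.06,.27),(.46,-.16,.27)]):
    robot.movep(p,quat(0,0)(1)); robot.wait(.2)
    c=cam(robot.camera_params("wrist")); im=robot.snapshot("wrist"); out.append((c,im)); cv2.imwrite(f"pics/w{i}.png",im[:,:,::-1])
for n in("top","side"):
    c=cam(robot.camera_params(n)); out.append((c,cv2.imread(f"pics/{n}0.png")[:,:,::-1].copy()))
pickle.dump(out,open("v.pkl","wb")); print(robot.observe()["t"])
cv2.imwrite("pics/w01.png",cv2.resize(np.vstack([out[0][1],out[1][1]])[:,:,::-1],(400,600)))
for i in (0,1): cv2.imwrite(f"pics/w{i}b.png",cv2.resize(out[i][1][:,:,::-1],(800,600),interpolation=cv2.INTER_CUBIC))
E
```

```text
3.6
```

View pics/w0b.png

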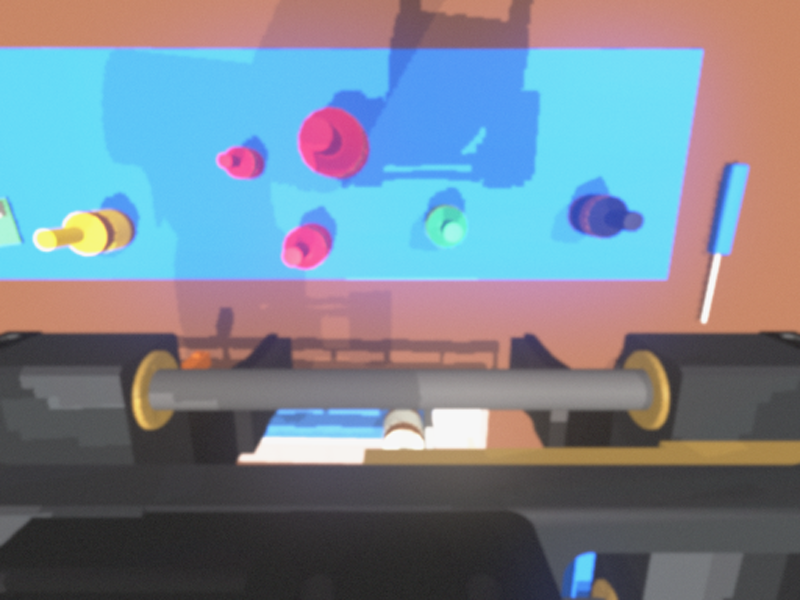

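View pics/w1b.png

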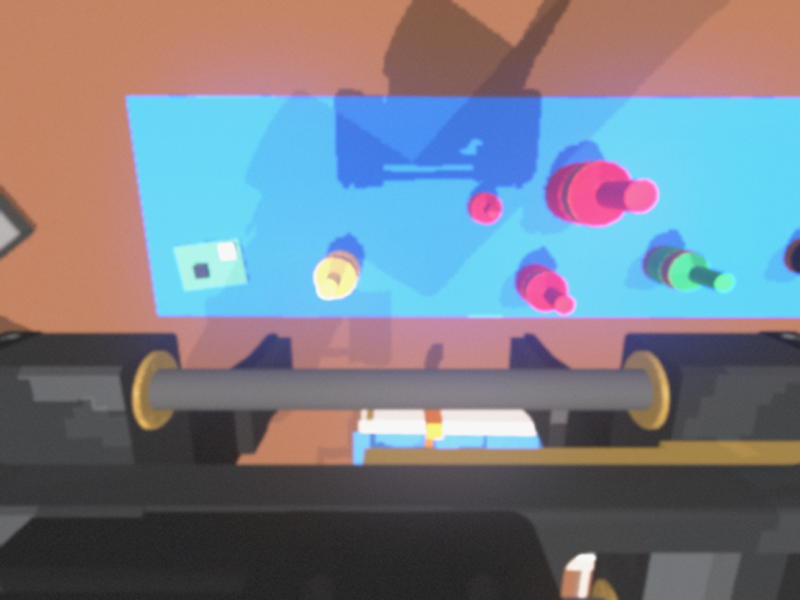

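Both wrist views show all bottles clearly: red (306,246)/(545,290), green (446,227)/(688,270), yellow (95,233)/(336,275). The gripper hides most of the rack, so I'll take two views from above it and refine the bottle fits.

```bash
sed -i 's/h\[...,0\]>98)&(h\[...,0\]<125)&(h\[...,1\]>110/h[...,0]>92)\&(h[...,0]<126)\&(h[...,1]>90/' h.py; python3 - <<'E'
from h import *; from bench import robot
import pickle
v=pickle.load(open("v.pkl","rb"))
for n,X in dict(red=(.487,-.026),yellow=(.473,-.219),green=(.468,.1)).items():
    X=np.array([*X,.004])
    x,f=fit(v,X); print(n,np.round(x,4),round(f,3))
    for k in range(4):
        c,im=v[k]; 
    print("   wrist only",[np.round(a,4) for a in fit(v[:2],x)], "fixed", [np.round(a,4) for a in fit(v[2:],x)])
for i,p in enumerate([(.69,-.1,.34),(.69,.04,.34)]):
    robot.movep(p,quat(0,0)(1)); robot.wait(.2)
    c=cam(robot.camera_params("wrist")); im=robot.snapshot("wrist"); v.append((c,im))
pickle.dump(v,open("v.pkl","wb")); print(robot.observe()["t"])
w=[cv2.resize(v[k][1][:290,:,::-1],(800,453),interpolation=cv2.INTER_CUBIC) for k in(4,5)]
for i in(0,1): cv2.imwrite(f"pics/r{i}.png",w[i])
E
```

```text
red [ 0.4871 -0.0253  0.0066] 0.416
   wrist only [array([ 0.487 , -0.0249,  0.0076]), np.float64(0.2633)] fixed [array([ 0.4866, -0.0265,  0.007 ]), np.float64(0.5826)]
yellow [ 0.4739 -0.2182  0.0062] 0.168
   wrist only [array([ 0.4741, -0.2183,  0.0055]), np.float64(0.0683)] fixed [array([ 0.4732, -0.2191,  0.0079]), np.float64(0.2629)]
green [0.4679 0.1017 0.0019] 0.4
   wrist only [array([ 0.4695,  0.1042, -0.0011]), np.float64(0.3814)] fixed [array([0.4678, 0.1009, 0.0027]), np.float64(0.3933)]
5.6917
```

View pics/r0.png

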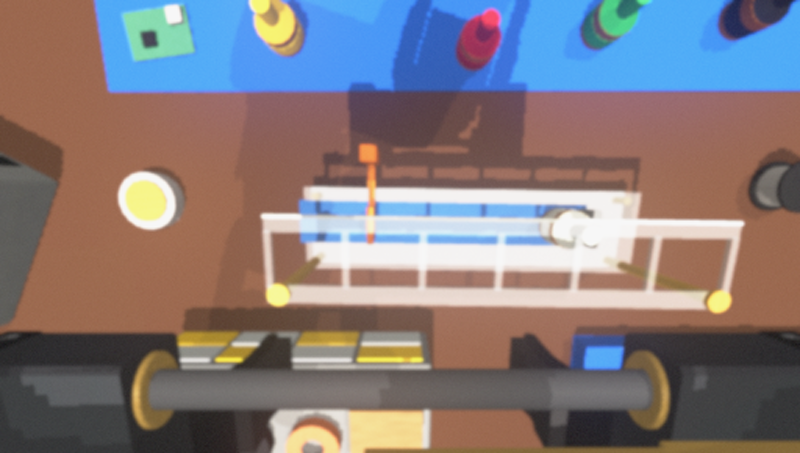

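View pics/r1.png

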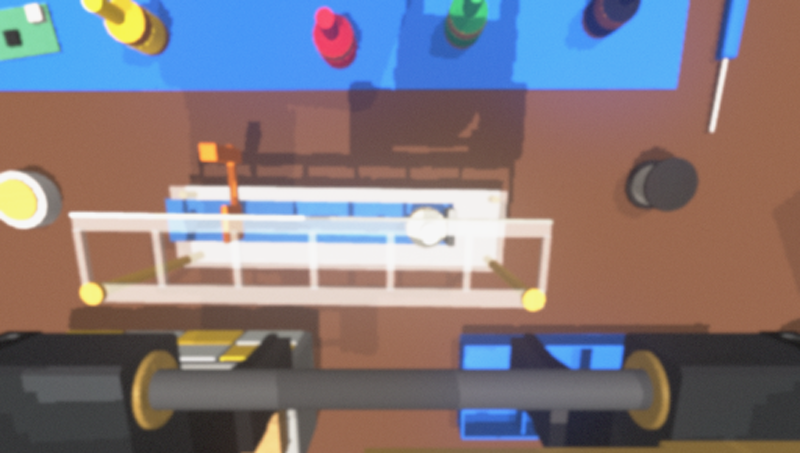

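The rack views give these pixels. r0: deck front corners (262,213) and (743,221), posts (278,295) and (719,301), shelf front corners (306,187) and (640,193), handle top (368,152). r1: deck (69,212) and (552,220), posts (92,294) and (534,300), shelf (170,187) and (505,190), handle top (208,152). I'll fit the rack pose to these.

```bash
python3 - <<'E'
from h import *; import pickle
v=pickle.load(open("v.pkl","rb"))
D=[(-.016,-.175,.183),(-.016,.175,.183)]; Pp=[(.042,-.165,None),(.042,.165,None)]; Sh=[(-.035,-.175,.040),(-.035,.175,.040)]
O=[(4,D,[(262,213),(743,221)]),(4,Pp,[(278,295),(719,301)]),(4,Sh,[(306,187),(640,193)]),
   (5,D,[(69,212),(552,220)]),(5,Pp,[(92,294),(534,300)]),(5,Sh,[(170,187),(505,190)]),
   (2,Pp,[(522,195),(315,196)]),(3,Pp,[(552,321),(459,195)])]
def W(p,q): c,s=np.cos(p[2]),np.sin(p[2]); return np.array([p[0]+c*q[0]-s*q[1],p[1]+s*q[0]+c*q[1],q[2]+p[4]])
def res(p,show=False):
    r=[]
    for k,Q,U in O:
        for q,u in zip(Q,U):
            q=(q[0],q[1],p[3] if q[2] is None else q[2]); e=proj(v[k][0],W(p,q))[0]-(np.array(u)+.5)*.64+.5; r+=list(e)
            if show: print(k,q,np.round(e,1))
    return np.array(r)
s=least_squares(res,[.66,-.03,-.024,.188,0],loss="soft_l1"); print(np.round(s.x,4)); res(s.x,True)
p=s.x
inv=lambda X:(np.round(np.array([[np.cos(p[2]),np.sin(p[2])],[-np.sin(p[2]),np.cos(p[2])]])@(X[:2]-p[:2]),4),round(X[2],4))
X,e=tri([(v[k][0],np.array(u)*.64) for k,u in((4,(368,152)),(5,(208,152)),(2,(480,272)),(3,(465,346)))]); print("handle top",X,e,inv(X))
X,e=tri([(v[k][0],np.array(u)*.64) for k,u in((4,(593,232)),(5,(428,224)))]); print("white cap",X,e,inv(X))
# bottles, ignoring pixels off the mat
for k in range(4): 
    c,im=v[k]
e0=[onz(v[0][0],np.array(u)*.64,.003) for u in((20,279),(660,279),(700,48))]; print("mat",np.round(e0,3))
def fit2(vs,X0):
    V=[]
    for c,im in vs:
        uv=np.vstack([proj(c,P+X0) for P in PARTS]); m=nonblue(im); w=np.zeros(m.shape,np.uint8)
        q=proj(c,np.array([[.335,-.42,.003],[.524,-.42,.003],[.524,.3,.003],[.335,.3,.003]])); cv2.fillConvexPoly(w,q.astype(np.int32),1)
        b=np.zeros_like(w); cv2.fillConvexPoly(b,cv2.convexHull(uv.astype(np.float32)).astype(np.int32),1); b=cv2.dilate(b,np.ones((9,9)))
        V.append((c,m,(w&b).astype(float)))
    f=lambda X,L=False:(lambda a:a if L else sum(a))([(w*np.abs(sil(c,X,m.shape)-m)).sum()/(w*m).sum() for c,m,w in V])
    r=minimize(f,X0,method="Nelder-Mead",options=dict(initial_simplex=X0+np.r_[np.zeros((1,3)),np.eye(3)*.005],xatol=3e-4,fatol=1e-3)); return r.x,np.round(f(r.x,True),2)
global_S=None
for n,X in dict(red=(.487,-.0255),yellow=(.474,-.2185),green=(.4685,.102)).items():
    print(n,*[np.round(a,4) for a in fit2(v[:4],np.array([*X,.004]))])
E
```

```text
[ 6.608e-01 -2.620e-02 -1.640e-02  1.889e-01 -6.000e-04]
4 (-0.016, -0.175, 0.183) [-0.1  1.1]
4 (-0.016, 0.175, 0.183) [-0.5  0.7]
4 (0.042, -0.165, np.float64(0.18885353593601648)) [-0.1 -0.5]
4 (0.042, 0.165, np.float64(0.18885353593601648)) [-0.4 -0.2]
4 (-0.035, -0.175, 0.04) [-1.7 -0.3]
4 (-0.035, 0.175, 0.04) [ 0.6 -0.8]
5 (-0.016, -0.175, 0.183) [0.8 0.8]
5 (-0.016, 0.175, 0.183) [-0.1  0.2]
5 (0.042, -0.165, np.float64(0.18885353593601648)) [-0.2 -0.7]
5 (0.042, 0.165, np.float64(0.18885353593601648)) [-0.5 -0.6]
5 (-0.035, -0.175, 0.04) [-0.7 -1.1]
5 (-0.035, 0.175, 0.04) [1.4 0.2]
2 (0.042, -0.165, np.float64(0.18885353593601648)) [-1.1 -0.8]
2 (0.042, 0.165, np.float64(0.18885353593601648)) [-1.1 -0.7]
3 (0.042, -0.165, np.float64(0.18885353593601648)) [-0. -1.]
3 (0.042, 0.165, np.float64(0.18885353593601648)) [-0.6 -1.4]
handle top [ 0.59336319 -0.13086925  0.09810925] [np.float64(1.5), np.float64(0.9), np.float64(0.7), np.float64(0.2)] (array([-0.0657, -0.1057]), np.float64(0.0981))
white cap [0.65732459 0.06186134 0.13572686] [np.float64(2.1), np.float64(2.1)] (array([-0.0049,  0.088 ]), np.float64(0.1357))
mat [[ 0.526 -0.324  0.003]
 [ 0.525  0.324  0.003]
 [ 0.314  0.328  0.003]]
red [ 0.4871 -0.0254  0.0061] [0.05 0.08 0.19 0.1 ]
yellow [ 0.4737 -0.2182  0.0065] [0.07 0.06 0.1  0.09]
green [0.4686 0.1009 0.0028] [0.22 0.59 0.16 0.2 ]
```

```bash
cat > act.py <<'E'
from h import *; from bench import robot
RX,RY,RW=.6608,-.0262,-.0164; TH=np.radians(60); G=.078
def W(x,y,z): c,s=np.cos(RW),np.sin(RW); return np.array([RX+c*x-s*y,RY+s*x+c*y,z])
def pose(g,yaw):
    Q=quat(yaw,TH)(-1); return np.array(g)+.019*Ro.from_quat(Q[[1,2,3,0]]).as_matrix()[:,2],Q
def go(g,yaw): robot.movep(*pose(g,yaw))
def lin(g,yaw,feed=.15): p,q=pose(g,yaw); robot.move_l(p,q,feed)
def st(m=""): o=robot.observe(); print(m,"t",round(o["t"],2),"w",round(o["grip_width"],4),"gf",round(o["grasp_force"],1),"F",np.round(o["force"],1),"p",np.round(o["eef_pos"],4),"j",np.round(o["joints"],2)); return o
def pick(x,y,yawd):
    yaw=np.radians(yawd); go((x,y,.22),yaw); robot.move_gripper(.045); lin((x,y,.003+G),yaw,.12)
    robot.move_gripper(.0,15); st("grip"); lin((x,y,.22),yaw,.2); st("lift")
def place(ry,yaws,via):
    for yd in yaws: go(via,np.radians(yd))
    z=.040+G; go(W(-.11,ry,z+.012),RW); lin(W(0,ry,z+.012),RW,.12)
    f0=robot.observe()["force"][2]; lin(W(0,ry,z+.001),RW,.04)
    for k in range(5):
        f=robot.observe()["force"][2]-f0
        if f>1.0: break
        lin(W(0,ry,z-.0006*k),RW,.02)
    print("touch step",k,round(f,2)); robot.move_gripper(.027); robot.wait(.15); st("rel")
    lin(W(-.10,ry,z),RW,.15)
E
python3 - <<'E'
from act import *
d=np.radians
for n,g,y in [("red",(.487,-.0255),75),("yel",(.4737,-.2182),30),("yel",(.4737,-.2182),0),("gre",(.4685,.1005),-30),("gre",(.4685,.1005),-25)]:
    for z in(.081,.22): j=robot.inverse_kinematics(*pose((*g,z),d(y))); print(n,y,z,None if j is None else np.round(j,2))
for g,y in [((.52,-.03,.22),75),((.52,-.03,.22),38),((.52,-.03,.22),0),((.52,.03,.22),-30),(W(-.11,.045,.13),-1),(W(-.11,-.039,.13),-1),(W(-.0,.045,.118),-1),(W(-.065,-.105,.084),-1),(W(-.065,-.02,.084),-1)]:
    j=robot.inverse_kinematics(*pose(g,d(y))); print(np.round(g,3),y,None if j is None else np.round(j,2))
E
```

```text
red 75 0.081 [-0.78  0.92  1.89  0.92  1.23 -1.27]
red 75 0.22 [-0.78  0.64  1.88  0.86  1.42 -1.03]
yel 30 0.081 [-1.18  0.92  2.07  1.35  1.07 -1.4 ]
yel 30 0.22 [-1.18  0.59  2.05  1.19  1.18 -1.03]
yel 0 0.081 [-1.13  1.04  2.37  2.13  1.18 -1.83]
yel 0 0.22 [-1.13  0.57  2.35  1.87  0.96 -1.32]
gre -30 0.081 [ 0.39  1.    2.3   3.99  1.15 -1.43]
gre -30 0.22 [ 0.39  0.56  2.28  4.23  0.89 -1.88]
gre -25 0.081 [ 0.34  1.03  2.36  3.85  1.23 -1.39]
gre -25 0.22 [ 0.34  0.56  2.33  4.05  0.88 -1.79]
[ 0.52 -0.03  0.22] 75 [-0.75  0.66  1.8   0.88  1.44 -0.97]
[ 0.52 -0.03  0.22] 38 [-0.82  0.57  2.19  1.44  1.05 -1.13]
[ 0.52 -0.03  0.22] 0 None
[0.52 0.03 0.22] -30 [ 0.14  0.56  2.27  3.96  0.82 -1.83]
[0.552 0.021 0.13 ] -1 [-0.29  0.9   2.41  2.89  1.2  -1.62]
[ 0.55  -0.063  0.13 ] -1 [-0.56  0.89  2.4   2.63  1.17 -1.65]
[0.662 0.019 0.118] -1 [-0.22  0.84  2.11  2.92  0.86 -1.52]
[ 0.594 -0.13   0.084] -1 [-0.65  0.95  2.22  2.52  1.08 -1.6 ]
[ 0.595 -0.045  0.084] -1 [-0.44  0.97  2.27  2.74  1.14 -1.62]
```

```bash
python3 - <<'E'
from act import *
robot.movep((.50,-.03,.34),quat(0,0)(1)) 
go((.487,-.0255,.27),np.radians(75)); st("above")
pick(.487,-.0255,75)
place(.045,[38],(.53,-.03,.22)); st("done")
import pickle
c=[robot.snapshot(n) for n in("side","wrist")]
cv2.imwrite("pics/red.png",np.vstack([cv2.resize(c[0][100:270,230:400,::-1],(400,400)),np.zeros((1,400,3),np.uint8)]))
cv2.imwrite("pics/red.png",np.hstack([cv2.resize(c[0][110:270,240:400,::-1],(400,400),interpolation=cv2.INTER_CUBIC),cv2.resize(c[1][:,:,::-1],(400,300))[np.clip(np.arange(400),0,299)]]))
E
```

```text
above t 7.39 w 0.0869 gf 0.0 F [ 0.3 -0.   0.9] p [ 0.492  -0.01    0.2601] j [-0.78  0.54  1.85  0.85  1.5  -0.94]
grip t 10.6 w 0.0157 gf 15.0 F [-0.3 -0.   0.7] p [ 0.4914 -0.0096  0.0716] j [-0.78  0.92  1.89  0.92  1.23 -1.27]
lift t 11.44 w 0.0149 gf 15.0 F [ 0.6 -0.2 -1.1] p [ 0.4909 -0.0095  0.2098] j [-0.78  0.64  1.88  0.86  1.42 -1.03]
touch step 2 4.86
rel t 16.04 w 0.0272 gf 0.0 F [-0.9  0.5 -1. ] p [0.678  0.0185 0.1078] j [-0.22  0.84  2.11  2.91  0.86 -1.52]
done t 16.86 w 0.027 gf 0.0 F [ 0.1  0.5 -0.1] p [0.5788 0.0199 0.1086] j [-0.28  0.92  2.38  2.89  1.2  -1.61]
```

View pics/red.png

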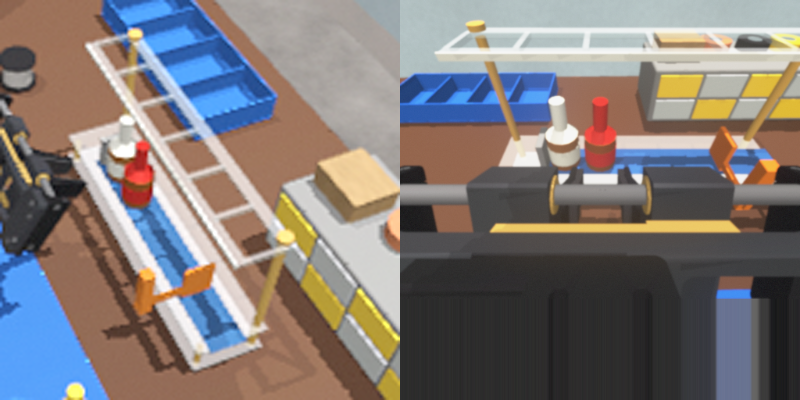

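Red stands upright on the strip beside white (side crop: red (138,180), white (122,150)). Yellow and green are next.

```bash
sed -i 's/z-.0006\*k/z+.0005-.0005*k/' act.py; python3 - <<'E'
from act import *
lin(W(-.10,.045,.21),RW,.25)
pick(.4737,-.2182,30)
place(.003,[20],(.53,-.15,.22)); lin(W(-.10,.003,.21),RW,.25); st("yellow done")
pick(.4685,.1005,-28)
place(-.039,[-20],(.53,.06,.22)); lin(W(-.10,-.039,.21),RW,.25); st("green done")
c=[robot.snapshot(n) for n in("side","wrist")]
cv2.imwrite("pics/yg.png",np.hstack([cv2.resize(c[0][110:270,240:400,::-1],(400,400),interpolation=cv2.INTER_CUBIC),cv2.resize(c[1][:,:,::-1],(400,300))[np.clip(np.arange(400),0,299)]]))
E
```

```text
grip t 21.52 w 0.0153 gf 15.0 F [-0.3  0.7  1.6] p [ 0.488  -0.21    0.0716] j [-1.18  0.92  2.07  1.35  1.07 -1.4 ]
lift t 22.36 w 0.0154 gf 15.0 F [-0.   1.  -0.7] p [ 0.4877 -0.2098  0.2099] j [-1.18  0.59  2.05  1.19  1.18 -1.04]
touch step 3 4.81
rel t 26.85 w 0.0271 gf 0.0 F [ 0.5  0.7 -0.1] p [ 0.6773 -0.0235  0.1079] j [-0.32  0.84  2.12  2.8   0.87 -1.5 ]
yellow done t 28.18 w 0.0271 gf 0.0 F [-1.2 -0.  -0.4] p [ 0.5782 -0.0218  0.2022] j [-0.42  0.6   2.35  2.69  0.88 -1.48]
grip t 32.09 w 0.0156 gf 15.0 F [-0.3 -0.7  1. ] p [0.4832 0.0928 0.0717] j [ 0.37  1.01  2.32  3.93  1.18 -1.41]
lift t 32.93 w 0.0151 gf 15.0 F [-0.9  0.3 -0.4] p [0.4826 0.0927 0.21  ] j [ 0.37  0.56  2.3   4.16  0.88 -1.84]
touch step 3 4.29
rel t 37.39 w 0.0268 gf 0.0 F [0.2 0.6 0.6] p [ 0.6766 -0.0655  0.1079] j [-0.42  0.84  2.11  2.68  0.87 -1.47]
green done t 38.73 w 0.027 gf 0.0 F [ 0.4 -0.2 -0.7] p [ 0.5775 -0.0638  0.2021] j [-0.54  0.6   2.34  2.54  0.88 -1.44]
```

View pics/yg.png

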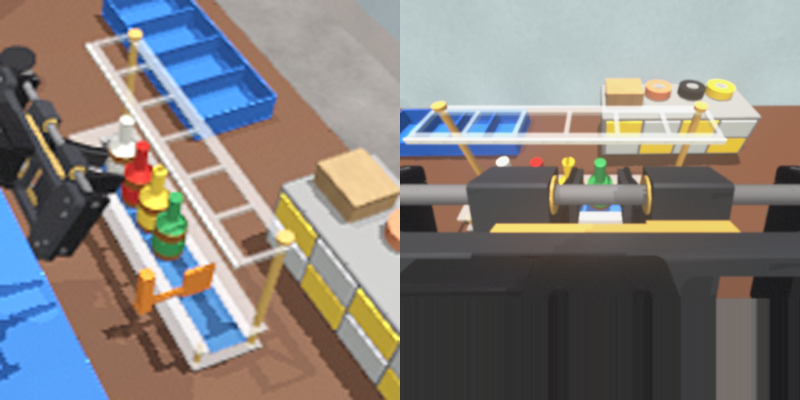

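All four stand in order white, red, yellow, green (side crop from (125,150) to (168,235)), with small gaps. Now the bookend.

```bash
python3 - <<'E'
from act import *
hx,hy,hz=-.0655,-.1057,.083
go(W(hx,hy,.17),RW); robot.move_gripper(.045); lin(W(hx,hy,hz),RW,.12); robot.move_gripper(0,20); st("grip")
ax=np.array([-np.sin(RW),np.cos(RW),0]); F=lambda:robot.observe()["force"]@ax
lin(W(hx,hy+.038,hz),RW,.06); print("after 38",round(F(),1))
y=hy+.038; L=[]
while y<hy+.085:
    y+=.0015; lin(W(hx,y,hz),RW,.03); f=F(); L.append((round((y-hy)*1e3,1),round(float(f),1)))
    if f<-9: break
print(L); st("push")
robot.wait(.1); c=robot.snapshot("side"); t=robot.snapshot("top"); cv2.imwrite("pics/end.png",np.hstack([cv2.resize(i[:,:,::-1],(400,400),interpolation=cv2.INTER_CUBIC) for i in (c[110:270,240:400],t[110:190,190:350])]))
E
```

```text
grip t 41.42 w 0.0135 gf 20.0 F [-0.3  0.1  2.2] p [ 0.6101 -0.1309  0.0739] j [-0.66  0.96  2.23  2.51  1.08 -1.6 ]
after 38 1.1
[(39.5, 0.5), (41.0, -1.3), (42.5, -1.8), (44.0, -0.3), (45.5, -0.8), (47.0, -1.4), (48.5, -1.2), (50.0, -0.5), (51.5, -1.9), (53.0, -1.7), (54.5, -1.9), (56.0, -1.6), (57.5, -3.1), (59.0, -2.1), (60.5, -2.4), (62.0, -3.1), (63.5, -5.7), (65.0, -9.7)]
push t 46.71 w 0.0137 gf 20.1 F [-5.4 -9.6  6.6] p [ 0.6112 -0.0705  0.0738] j [-0.5   0.97  2.27  2.69  1.14 -1.62]
```

View pics/end.png

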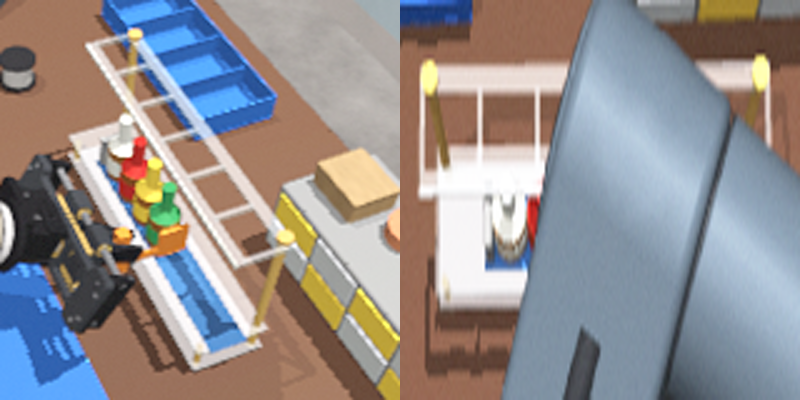

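The bookend closed after 60 mm of travel and the force rose to about 10 N; the row looks tight. I'll release, back off and check.

```bash
python3 - <<'E'
from act import *
o=robot.observe(); robot.move_l(o["eef_pos"]-np.array([0,.0008,0]),None,.02)
robot.move_gripper(.04); robot.wait(.1); st("rel"); p=robot.observe()["eef_pos"]
robot.move_l(p-np.array([.07,0,0]),None,.15); robot.move_l(p+np.array([-.07,0,.12]),None,.2)
robot.movep((.40,.25,.33),quat(0,0)(-1)); robot.wait(.2); st("away")
c=robot.snapshot("side"); t=robot.snapshot("top"); cv2.imwrite("pics/end2.png",np.hstack([cv2.resize(i[:,:,::-1],(400,400),interpolation=cv2.INTER_CUBIC) for i in (c[120:240,260:380],t[110:190,190:350])]))
cv2.imwrite("pics/t_end.png",t[:,:,::-1])
E
```

```text
rel t 48.17 w 0.0399 gf 0.0 F [ 0.1 -0.5 -0.7] p [ 0.6112 -0.0713  0.0738] j [-0.51  0.97  2.26  2.67  1.13 -1.62]Traceback (most recent call last):
  File "<stdin>", line 4, in <module>
bench.IKError: the arm cannot follow that straight line within its joint ranges
```

```bash
python3 - <<'E'
from act import *
p=robot.observe()["eef_pos"]
robot.move_l(p+np.array([0,0,.12]),None,.15)
robot.movep((.40,.25,.33),quat(0,0)(-1)); robot.wait(.2); st("away")
c=robot.snapshot("side"); t=robot.snapshot("top"); cv2.imwrite("pics/end2.png",np.hstack([cv2.resize(i[:,:,::-1],(400,400),interpolation=cv2.INTER_CUBIC) for i in (c[120:240,260:380],t[110:190,190:350])]))
E
```

```text
away t 52.09 w 0.04 gf 0.0 F [-0.3 -0.2  0.3] p [0.4    0.2499 0.3298] j [0.32 0.19 1.65 0.   1.3  1.89]
```

View pics/end2.png

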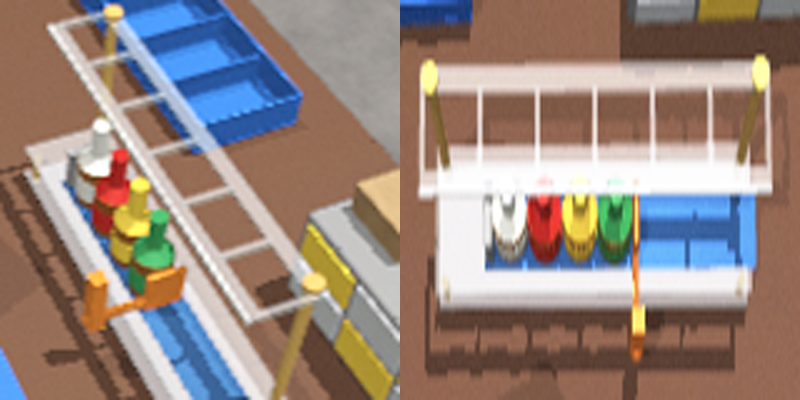

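The row reads white, red, yellow, green at even spacing (columns 510, 545, 580, 615, about 37 mm pitch). The bookend is at 636, touching green, and there are no visible gaps.

```bash
python3 -c "
from bench import robot
print(robot.sign_off())"
```

```text
the job is handed in; nothing more can be done
None
```

The job is handed in at about 52 s: white, red, yellow and green stand upright on the strip against the grey stop with the bookend closed on the row, and no gaps show in the last pictures.

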